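Press the chute pedal to release a carton

TASK

Let the waiting carton through: press the chute's hinged pedal all the way down to its stop with the gripper and keep it fully down until the carton has slid to the lower end of the chute, then let the pedal spring back up. Press gently, with no more than 50 N, do not touch the carton yourself, and leave the other things on the bench where they are.

Things in the scene. Friction and masses are not known exactly. Their poses are not given: they have to be found in the camera images.
- feeder: Fixed gravity chute with a pedal, on a grey foot plate. Origin on the bench, straight below the pedal's hinge. x (level) points from the pedal to the chute; y runs level along the chute, uphill to +y. Two grey hinge cheeks at x = 0, y = +-30 mm are 105 mm high. The gate's arm, at y = 0, x = -7 to 158 mm, has its top 140 mm above the bench; its far end rises 50 mm as the pedal goes down.
- pedal (a joint): Pedal's turn about its level hinge (feeder's y): 0 = up, at rest; 0.32 rad = fully down on its stop; a spring returns it. It is a rocker: as the tread goes down, the gate blade beyond the hinge rises out of the lane; near 0.26 rad the carton gets free and slides down in about 0.7 s. At pedal_pad the tread sinks 36 mm in all; the push needed there is about 5 N at first, 10 N at the stop.
- pedal_pad (a point): Point to press, on top of the tread's black ribbed rubber face; moves with the pedal. On the tread's centre line, 115 mm from the hinge (feeder -x), 116 mm above the bench at rest, 80 mm at the stop. The tread is a plate 90 x 60 mm (x, y), its free edge 40 mm beyond this point; it slopes up 0.16 rad to that edge at rest, down 0.16 rad at the stop.
- pedal_hinge (a point): Point on the pedal's hinge axis, midway between the cheeks, 90 mm above the bench; fixed to the feeder, axes as the feeder's. The pedal's stop is hard: at the pad, pushing 1 mm past it adds about 20 N.
- carton: Cardboard carton with a paper tape strip, 70 x 90 x 30 mm (x, y, z), about 150 g, lying in the chute against the upper side of the gate. Origin at the centre of its underside; y along the chute, uphill.
- lane_end (a point): Where the carton's origin lies when it rests against the end stop at the chute's lower end; fixed to the feeder. The chute is an open lane, 80 mm wide inside, 325 mm long, with a slippery white bed and aluminium walls 30 mm high, centred at feeder x = 130 mm, sloping 0.42 rad down to feeder -y; its bed is 19 mm above the bench at the lower end, 90 mm at the gate (y = 0), 151 mm at the top.
- load_foot: Loose steel levelling foot: disc 68 mm across with an upright stud, 60 mm high in all. Origin at the centre of its underside. A bystander.
- parts_bin: Loose open blue parts bin, 100 x 130 x 60 mm. Origin at the centre of its underside. A bystander.
- screwdriver: Loose screwdriver lying on the bench, along its x axis. A bystander.
There are look-alikes about, which are no part of the job. There is more than one size of the carton; the one meant has the size given above.

How it is judged (in metres and radians):
On the way:
1. the pedal is kept fully down (over 0.275 of 0.32 rad) with the carton at the lower end of the chute (within 20 mm), for 0.2 s (value of joint pedal above 0.275 rad and distance between carton and lane_end below 0.02 m), for 0.2 s.
At the end, for the whole second after the job is handed in: The pedal is up again (under 0.03 rad) and the carton lies still (under 20 mm/s) in the chute against the lower end stop: its origin within 20 mm of lane_end (value of joint pedal below 0.03 rad and distance between carton and lane_end below 0.02 m and linear speed of carton below 0.02 m/s); the robot touches nothing.
It fails at once if the robot presses the pedal or the chute with more than 50 N (contact force between any of the fingers, the arm and feeder above 50 N).
It fails at once if the robot touches the carton (contact force between any of the fingers, the arm and carton above 0.3 N).
It fails at once if a bystander is moved by more than 25 mm (distance of any of load_foot, parts_bin, screwdriver from where it was at the start of the episode above 0.025 m).
It also fails if it takes over 32 s, if anything falls off the work surface, if the arm or the gripper's body presses on something with over 40 N, if the wrist force passes 120 N, or if a joint passes its speed limit or range.

ROBOT

A 6-joint arm with a two-finger parallel gripper is mounted at the origin on the work surface. World frame = base frame: x ahead of the robot, y to its left, z up, the work surface at z = 0. Lengths are in mm, angles in rad, forces in N, time in s.
With the tool pointing down it reaches from about 350 to 775 mm from the base axis. Payload 7.3 kg.
Tool frame: the origin (TCP) lies midway between the tips of the shut fingers; the grasp point (between the pads) lies 19 mm behind it; z points along the fingers, y is the line along which they close (so a half turn about z gives the same grasp; the last joint's range is limited). The gripper opens to 92 mm and grips with 3 to 60 N. Pads are 19 mm wide; open, the fingers measure 130 mm over their backs; the gripper's body (75 mm by 190 mm) begins 47 mm behind the grasp point.
Start: joints at [1.1, 0.342, 1.524, -0, 1.275, -0.146], TCP at [167.523, 497.575, 226.741] pointing down, gripper open.
Joint ranges: [-2.53, 2.53], [-0.77, 2.02], [0.04, 2.7], [-1, 4.14], [0.28, 2.66], [-3.11, 3.11]. Speed limits (rad/s): [2.57, 2.57, 3.14, 3.14, 3.14, 3.14].

INTERFACE

Orientations are given as [roll, pitch, yaw] about the fixed x, y, z axes, in that order (R = Rz(yaw) Ry(pitch) Rx(roll)).
In Python, from plant import bot gives the robot as it stands.
- The arm moves only by the tool servo_tool, never from a script. Its argument "deltas" is a list of rows, each a list of 2 entries, a list of its own where there are three numbers: the shift along the tool's x, y, z in m, then the turn, a rotation vector about the tool's x, y, z in degrees. A call has 1 to 20 rows; each row shifts and turns the commanded pose from where the row before left it, along the tool's axes as they then stand; what a row does not reach is not made up. A row lasts 1/8 s, in which the tool goes at most 62.5 mm and 10.7 degrees, less where a joint would pass 70% of its speed; a pose out of reach is approached as far as the arm can. A call with a gripper value outside its range is refused whole. "fingers" is the opening, from 0 (shut) to 1 (fully open), set as the call begins (left out, the last holds). The fingers move at their own pace and stop on an object; the grip force is fixed at half the most. Time passes only in rows, so rows that do not move let the fingers close. It gives the time, the measured TCP pose, the force, the opening and the grip force at its end, in the units of the state.
- bot.get_obs(): the state, without advancing time (a new reading comes with each control period).
- bot.capture(name): name is "scene" or "top" or "wrist"; returns the picture (384x512x3 uint8, red, green, blue); there is no depth.
- bot.camera_model(name): a dict with "mtx" (3x3 intrinsics, pixels), "xyz" and "rotation" of the camera in the world. Camera axes: x right, y down, z forward; pixel columns grow to the right and rows downward; lengths in mm; the calibration is good to about 2 mm. A picture is of the moment at which its call begins: read the wrist's pose just before it. camera_model takes no time and is no camera call; for the wrist camera it gives the pose at the moment of the call.
- bot.close_job(): hands the job in; it is judged then, once.
The state is a dict: "time": time; "joint_positions": joint angles; "dq": joint speeds; "tau": joint torques, N m; "tool_pos": TCP position; "tcp_rot": TCP orientation; "contact_force": force on the tool from outside, world axes, zero at the start; "moment": the same for the moment, N m; "grip_width": finger opening in mm; "finger_force": force on a finger pad.
Only numpy, scipy, OpenCV 4.12 (cv2) and the standard library are available. Lean on these libraries where they do the work, as an engineer would, in place of code of your own. Each camera call takes 0.05 s, during which the arm holds its last target. There are 200 camera calls.

## Working session

There is one attempt and no reset: what is moved stays moved. The work goes in short steps, Python scripts to look and compute and a tool call to move; the robot and the scene stay as the last step left them, time stands still between calls to the robot, and variables do not carry over. Pictures are saved under pics/ and viewed, at most 10 in all, crops included, and the job is handed in when it is done.

Besides the shell and the picture viewer there is one more tool, called in YAML: its name, and indented under it one key for each argument. servo_tool: Moves the arm, as the interface text tells. Its arguments: {"type":"object","properties":{"deltas":{"type":"array"},"fingers":{"type":"number"}},"required":["deltas"]}

```bash
mkdir -p pics; python3 - <<'E'
from plant import bot
import cv2
for n in("scene","top"):
    cv2.imwrite(f"pics/{n}0.png",cv2.resize(bot.capture(n)[:,:,::-1],(800,600),interpolation=cv2.INTER_CUBIC))
    m=bot.camera_model(n);print(n,m)
print(bot.get_obs())
E
```

```text
scene {'mtx': array([[371.04253563,   0.        , 259.75498674],
       [  0.        , 371.04253563, 190.25713678],
       [  0.        ,   0.        ,   1.        ]]), 'xyz': array([1113.71353173, -360.34512518, 1210.90310142]), 'rotation': array([-2.59696689,  0.00902175,  0.96538913])}
top {'mtx': array([[366.25718015,   0.        , 262.22579961],
       [  0.        , 366.25718015, 189.51247613],
       [  0.        ,   0.        ,   1.        ]]), 'xyz': array([ 314.66108048,   -4.34955561, 1182.78403809]), 'rotation': array([-2.94247786,  0.015209  , -1.55998408])}
{'time': 0.1, 'joint_positions': array([ 1.09997488e+00,  3.42634556e-01,  1.52492563e+00, -2.37902003e-05,
        1.27538302e+00, -1.46005164e-01]), 'dq': array([-0.00375567, -0.00076157, -0.00302358, -0.00019186, -0.00141629,
       -0.00055589]), 'tau': array([ 6.49052508e-04, -4.32003593e+01, -2.44692242e+01,  7.19549507e-02,
        5.25904913e-02, -3.07126118e-05]), 'tool_pos': array([167.36852549, 497.22599685, 226.12260643]), 'tcp_rot': array([-3.14025316e+00, -1.73980086e-04,  2.81678320e+00]), 'contact_force': array([-0.61479416,  0.00205508, -0.34768138]), 'moment': array([0.04154283, 0.05860236, 0.00428538]), 'finger_force': 0.0, 'grip_width': 91.68530823910599}
```

View pics/scene0.png

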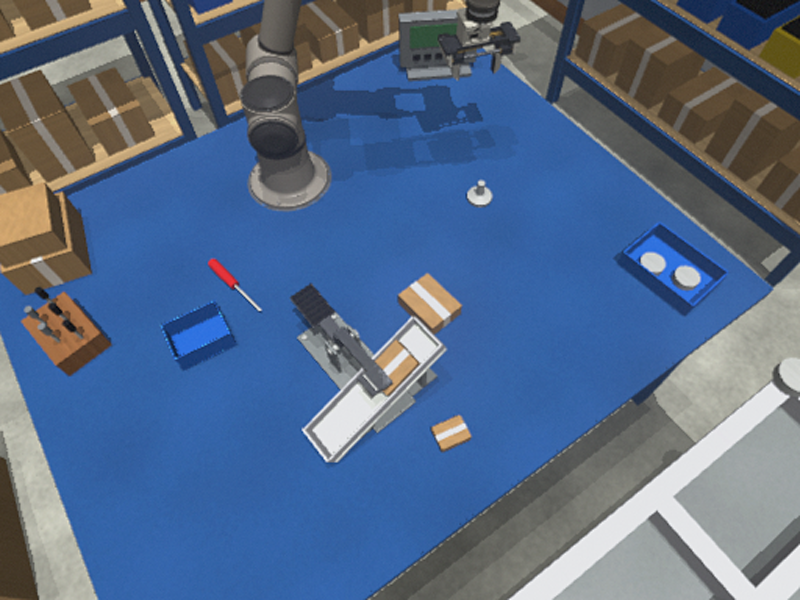

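View pics/top0.png

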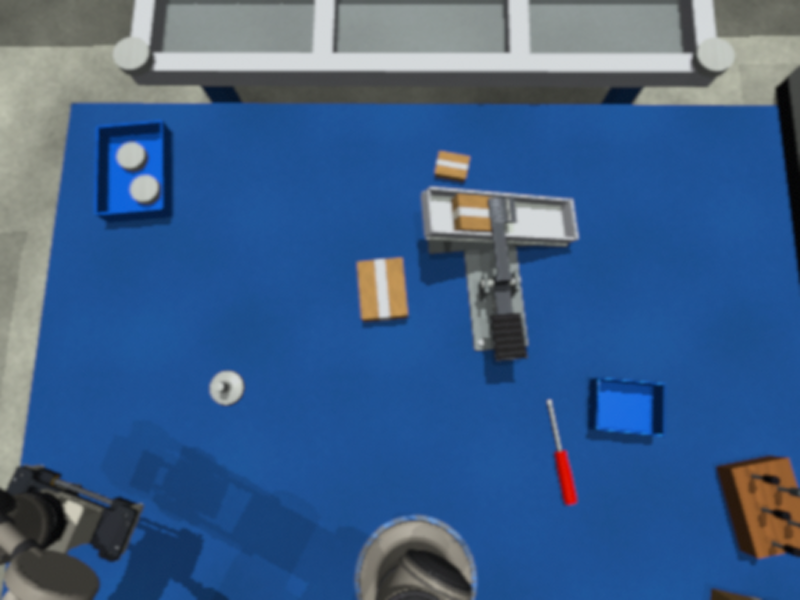

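Scene and top pictures: the black ribbed tread is at scene (316,303) and top (508,337). The waiting carton lies in the chute at top (473,212). Carton look-alikes are the large one at top (383,290) and the small one at (452,165). Bin look-alikes are at (133,170) and (627,408). The feeder is the only thing with a tread. Next is a close crop from both cameras.

```bash
python3 - <<'E'
import cv2,numpy as np
from plant import bot
t=bot.capture("top")[:,:,::-1];s=bot.capture("scene")[:,:,::-1]
# top crop x 265-375,y 110-240 ; scene crop x 180-290, y 170-300 ; scale 3.6 
a=t[112:242,265:376];b=s[170:300,180:291]
cv2.imwrite("pics/c1.png",np.hstack([cv2.resize(i,None,fx=3.6,fy=3.6,interpolation=cv2.INTER_CUBIC) for i in(a,b)]))
E
```

```text
(no output)
```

View pics/c1.png

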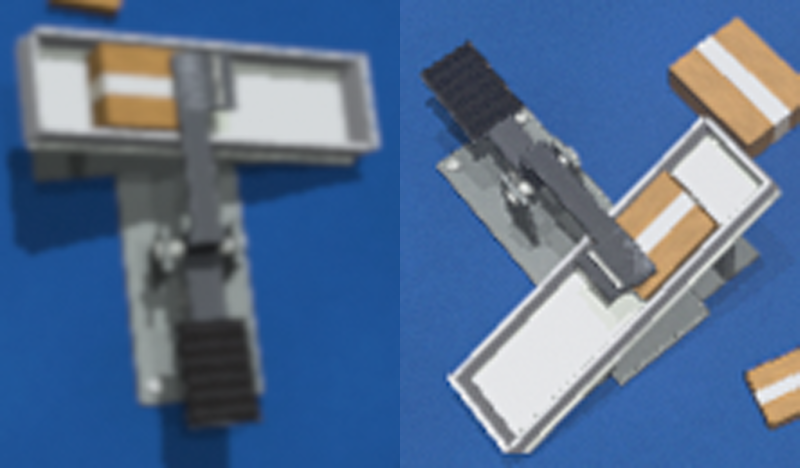

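The crops confirm the tread. In the top crop its corners are (178,322), (247,320), (260,420) and (188,425). In the scene crop they are (422,73), (468,40), (523,105) and (475,140). The gate arm's far end is at (193,55) in the top crop and (640,278) in the scene crop. The carton in the chute, just uphill of the gate, is the one meant. Now I'll fit the feeder pose.

```bash
cat > h.py <<'E'
import numpy as np
from scipy.spatial.transform import Rotation as R
def proj(m,P):
    q=(np.asarray(P,float)-m["xyz"])@R.from_euler("xyz",m["rotation"]).as_matrix()
    q=q@m["mtx"].T
    return q[:,:2]/q[:,2:]
def feeder(p,L):
    return R.from_euler("z",p[2]).apply(L)+[p[0],p[1],0]
E
python3 - <<'E'
from h import *
from plant import bot
from scipy.optimize import least_squares
L=np.array([[-65,30,107.9],[-65,-30,107.9],[-155,-30,122.5],[-155,30,122.5],[158,0,140]])
top=np.array([[178,322],[247,320],[260,420],[188,425],[193,55]])/3.6+[265,112]
sc=(np.array([[523,105],[475,140],[422,73],[468,40],[640,278]])-[400,0])/3.6+[180,170]
T,S=bot.camera_model("top"),bot.camera_model("scene")
f=lambda p:np.r_[proj(T,feeder(p,L))-top,proj(S,feeder(p,L))-sc].ravel()
for sub in (slice(None),slice(0,10),slice(10,20)):
    r=least_squares(lambda p:f(p)[sub],[500,-120,0],x_scale=[100,100,.1]);print(r.x,np.abs(r.fun).max())
r=least_squares(f,[500,-120,0],x_scale=[100,100,.1]);print(r.fun.reshape(-1,2).round(1).tolist())
print("pad",feeder(r.x,[[-115,0,116],[-140,0,120]]),"hinge",r.x)
print(bot.get_obs()["tool_pos"],bot.get_obs()["time"])
E
```

```text
[ 5.65300805e+02 -1.62677019e+02  7.31333422e-02] 1.971164155673705
[ 5.63958432e+02 -1.64391238e+02  6.84094306e-02] 1.5322840108504039
[ 5.67400149e+02 -1.60689437e+02  7.75886269e-02] 1.3165560177054374
[[-1.2, -0.6], [-0.2, -1.3], [0.2, 0.7], [-0.6, 0.7], [-0.8, -1.9], [-0.2, 0.1], [-1.4, 0.1], [-2.0, -1.1], [-0.3, -1.2], [-0.1, 0.8]]
pad [[ 450.60820622 -171.07985852  116.        ]
 [ 425.6750325  -172.90656271  120.        ]] hinge [ 5.65300805e+02 -1.62677019e+02  7.31333422e-02]
[167.39646003 497.36155241 226.32590032] 0.2
```

servo_tool:
  deltas:
    - [[0, 0, 0], [0, 0, -7.6]]
    - [[0, 0, 0], [0, 0, -7.6]]
    - [[0, 0, 0], [0, 0, -7.6]]
    - [[-0.021, -0.0346, 0], [0, 0, 0]]
    - [[-0.021, -0.0346, 0], [0, 0, 0]]
    - [[-0.021, -0.0346, 0], [0, 0, 0]]
    - [[-0.021, -0.0346, 0], [0, 0, 0]]
    - [[-0.021, -0.0346, 0], [0, 0, 0]]
    - [[-0.021, -0.0346, 0], [0, 0, 0]]
    - [[-0.021, -0.0346, 0], [0, 0, 0]]
    - [[-0.021, -0.0346, 0], [0, 0, 0]]
    - [[-0.021, -0.0346, 0], [0, 0, 0]]
  fingers: 0

```text
time: 1.7
tool_pos: [379.3, 199.7, 226.7]
tcp_rot: [3.141, 0.0, -3.068]
contact_force: [0.1, 0.6, 0.6]
grip_width: 0.5
finger_force: 0.0
```

servo_tool:
  deltas:
    - [[-0.0048, -0.0417, 0], [0, 0, 0]]
    - [[-0.0048, -0.0417, 0], [0, 0, 0]]
    - [[-0.0048, -0.0417, 0], [0, 0, 0]]
    - [[-0.0048, -0.0417, 0], [0, 0, 0]]
    - [[-0.0048, -0.0417, 0], [0, 0, 0]]
    - [[-0.0048, -0.0417, 0], [0, 0, 0]]
    - [[-0.0048, -0.0417, 0], [0, 0, 0]]
    - [[-0.0048, -0.0417, 0], [0, 0, 0]]
    - [[-0.0048, -0.0417, 0], [0, 0, 0]]
    - [[0, 0, 0.025], [0, 0, 0]]
    - [[0, 0, 0.025], [0, 0, 0]]
    - [[0, 0, 0.02], [0, 0, 0]]
    - [[0, 0, 0], [0, 0, 0]]
    - [[0, 0, 0], [0, 0, 0]]

```text
time: 3.45
tool_pos: [449.7, -170.5, 157.4]
tcp_rot: [-3.141, 0.001, -3.068]
contact_force: [-0.5, -0.6, 0.6]
grip_width: 0.3
finger_force: 0.0
```

```bash
python3 - <<'E'
import cv2,numpy as np
from h import *
from plant import bot
w=bot.capture("wrist")[:,:,::-1];s=bot.capture("scene")[:,:,::-1]
m=bot.camera_model("wrist");p=[565.3,-162.7,.073]
print(proj(m,feeder(p,[[-155,30,122.5],[-155,-30,122.5],[-65,-30,107.9],[-65,30,107.9]])).round())
cv2.imwrite("pics/c2.png",np.hstack([cv2.resize(w,(400,300)),cv2.resize(s[160:280,150:310],(400,300),interpolation=cv2.INTER_CUBIC)]))
E
```

```text
[[307. 158.]
 [208. 158.]
 [217. 277.]
 [299. 277.]]
```

View pics/c2.png

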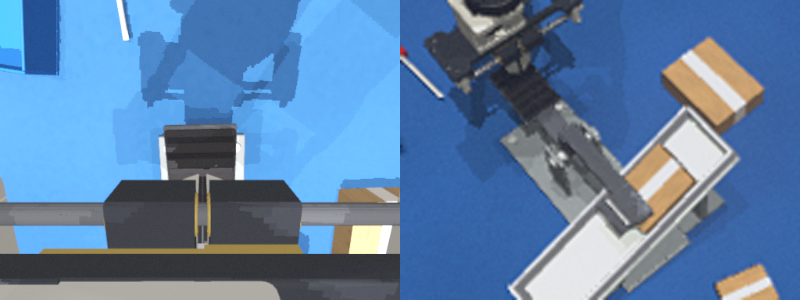

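The wrist crop shows the tread's free edge at full-image columns 209–305, row 160. The fit predicted 208–307, row 158, so it agrees, and the shut fingers are centred over the tread. Pressing now.

servo_tool:
  deltas:
    - [[0, 0, 0.018], [0, 0, 0]]
    - [[0, 0, 0.016], [0, 0, 0]]
    - [[0, 0, 0.006], [0, 0, 0]]
    - [[0, 0, 0.006], [0, 0, 0]]
    - [[0, 0, 0.006], [0, 0, 0]]
    - [[0, 0, 0.006], [0, 0, 0]]
    - [[0, 0, 0], [0, 0, 0]]

```text
time: 4.42
tool_pos: [448.7, -170.6, 99.5]
tcp_rot: [-3.141, -0.001, -3.068]
contact_force: [-5.2, -0.2, 6.4]
grip_width: 0.5
finger_force: 3.3
```

servo_tool:
  deltas:
    - [[0, 0, 0.005], [0, 0, 0]]
    - [[0, 0, 0.005], [0, 0, 0]]
    - [[0, 0, 0.003], [0, 0, 0]]
    - [[0, 0, 0], [0, 0, 0]]
    - [[0, 0, 0], [0, 0, 0]]

```text
time: 5.05
tool_pos: [448.8, -170.6, 87.0]
tcp_rot: [-3.141, -0.001, -3.068]
contact_force: [-6.4, -1.0, 8.6]
grip_width: 0.7
finger_force: 4.7
```

servo_tool:
  deltas:
    - [[0, 0, 0.003], [0, 0, 0]]
    - [[0, 0, 0.0015], [0, 0, 0]]
    - [[0, 0, 0], [0, 0, 0]]
    - [[0, 0, 0], [0, 0, 0]]

```text
time: 5.55
tool_pos: [449.0, -170.7, 82.6]
tcp_rot: [-3.141, -0.0, -3.068]
contact_force: [-6.8, -0.6, 9.1]
grip_width: 0.6
finger_force: 5.1
```

servo_tool:
  deltas:
    - [[0, 0, 0.0006], [0, 0, 0]]
    - [[0, 0, 0], [0, 0, 0]]
    - [[0, 0, 0], [0, 0, 0]]

```text
time: 5.92
tool_pos: [449.0, -170.7, 82.0]
tcp_rot: [-3.141, -0.0, -3.068]
contact_force: [-5.3, 0.2, 9.5]
grip_width: 0.7
finger_force: 5.2
```

servo_tool:
  deltas:
    - [[0, 0, 0.0005], [0, 0, 0]]
    - [[0, 0, 0], [0, 0, 0]]
    - [[0, 0, 0], [0, 0, 0]]
    - [[0, 0, 0], [0, 0, 0]]
    - [[0, 0, 0], [0, 0, 0]]
    - [[0, 0, 0], [0, 0, 0]]

```text
time: 6.68
tool_pos: [449.1, -170.6, 81.6]
tcp_rot: [-3.141, 0.0, -3.068]
contact_force: [-6.3, 0.1, 9.5]
grip_width: 0.3
finger_force: 5.2
```

```bash
python3 - <<'E'
import cv2,numpy as np
from plant import bot
s=bot.capture("scene")[:,:,::-1];t=bot.capture("top")[:,:,::-1]
cv2.imwrite("pics/c3.png",np.hstack([cv2.resize(t[95:245,250:390],None,fx=2.8,fy=2.8,interpolation=cv2.INTER_CUBIC),cv2.resize(s[160:310,170:310],None,fx=2.8,fy=2.8,interpolation=cv2.INTER_CUBIC)]))
E
```

```text
(no output)
```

View pics/c3.png

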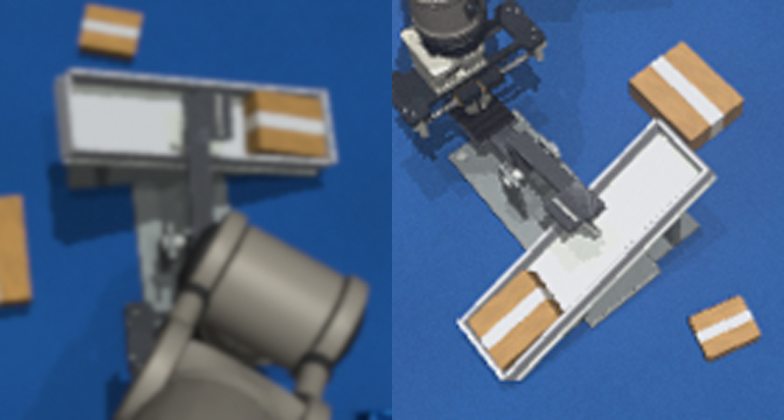

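The carton is at the lower end, at top crop (288,122). No rise in force from the stop yet, so I'll nudge down a little to feel it, hold, and then release slowly.

servo_tool:
  deltas:
    - [[0, 0, 0.0005], [0, 0, 0]]
    - [[0, 0, 0], [0, 0, 0]]
    - [[0, 0, 0], [0, 0, 0]]
    - [[0, 0, 0], [0, 0, 0]]

```text
time: 7.28
tool_pos: [449.1, -170.7, 81.1]
tcp_rot: [-3.141, 0.0, -3.068]
contact_force: [-5.2, -0.3, 10.3]
grip_width: 0.5
finger_force: 5.2
```

servo_tool:
  deltas:
    - [[0, 0, 0.0004], [0, 0, 0]]
    - [[0, 0, 0], [0, 0, 0]]
    - [[0, 0, 0], [0, 0, 0]]
    - [[0, 0, 0], [0, 0, 0]]

```text
time: 7.78
tool_pos: [449.1, -170.7, 80.7]
tcp_rot: [-3.141, 0.0, -3.068]
contact_force: [-6.0, -0.3, 9.4]
grip_width: 0.1
finger_force: 5.3
```

servo_tool:
  deltas:
    - [[0, 0, 0.0005], [0, 0, 0]]
    - [[0, 0, 0], [0, 0, 0]]
    - [[0, 0, 0], [0, 0, 0]]

```text
time: 8.15
tool_pos: [449.1, -170.7, 80.5]
tcp_rot: [-3.141, 0.0, -3.068]
contact_force: [-6.5, 0.4, 12.8]
grip_width: 0.4
finger_force: 6.7
```

servo_tool:
  deltas:
    - [[0, 0, 0.0005], [0, 0, 0]]
    - [[0, 0, 0], [0, 0, 0]]
    - [[0, 0, 0], [0, 0, 0]]

```text
time: 8.52
tool_pos: [449.1, -170.7, 80.3]
tcp_rot: [-3.14, 0.0, -3.068]
contact_force: [-6.8, 1.7, 16.3]
grip_width: 0.3
finger_force: 8.5
```

The force is rising to 16 N, so the pedal is on its stop. Hold briefly, then let it up.

servo_tool:
  deltas:
    - [[0, 0, 0], [0, 0, 0]]
    - [[0, 0, 0], [0, 0, 0]]
    - [[0, 0, 0], [0, 0, 0]]
    - [[0, 0, 0], [0, 0, 0]]
    - [[0, 0, -0.006], [0, 0, 0]]
    - [[0, 0, -0.006], [0, 0, 0]]
    - [[0, 0, -0.006], [0, 0, 0]]
    - [[0, 0, -0.006], [0, 0, 0]]
    - [[0, 0, -0.006], [0, 0, 0]]
    - [[0, 0, -0.006], [0, 0, 0]]
    - [[0, 0, -0.006], [0, 0, 0]]
    - [[0, 0, -0.02], [0, 0, 0]]
    - [[0, 0, -0.03], [0, 0, 0]]
    - [[0, 0, -0.03], [0, 0, 0]]
    - [[0, 0, -0.03], [0, 0, 0]]
    - [[0, 0, 0], [0, 0, 0]]
    - [[0, 0, 0], [0, 0, 0]]
    - [[0, 0, 0], [0, 0, 0]]

```text
time: 10.78
tool_pos: [448.6, -170.0, 229.0]
tcp_rot: [3.14, -0.002, -3.069]
contact_force: [-0.1, 0.0, -0.4]
grip_width: 0.3
finger_force: 0.0
```

```bash
python3 - <<'E'
import cv2,numpy as np
from plant import bot
s=bot.capture("scene")[:,:,::-1];t=bot.capture("top")[:,:,::-1]
cv2.imwrite("pics/c4.png",np.hstack([cv2.resize(t[95:245,250:390],None,fx=2.8,fy=2.8,interpolation=cv2.INTER_CUBIC),cv2.resize(s[160:310,170:310],None,fx=2.8,fy=2.8,interpolation=cv2.INTER_CUBIC)]))
E
```

```text
(no output)
```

View pics/c4.png

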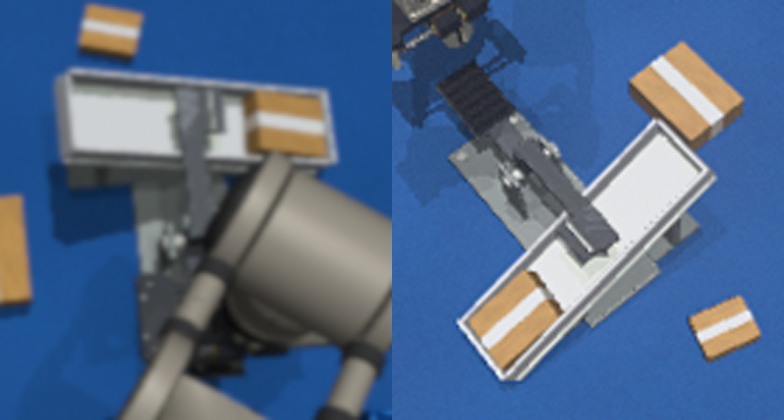

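The pedal is up again, with the tread clear of the gripper at scene crop (475,95). The carton rests at the lower end stop at scene crop (515,318). Handing in.

```bash
python3 -c "
from plant import bot
print(bot.close_job())"
```

```text
the job is handed in; nothing more can be done
None
```

I pressed the pedal to its stop with about 16 N, the carton slid to the lower end of the chute, and the pedal sprang back up; the job was handed in at about 11 s of the 32 s allowed, and no verdict came back.

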